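Load and close the capsule coffee machine

TASK

Get the capsule coffee machine on the desk ready to brew: stand the tallest of the three capsules in the round well on the machine's top, foot down as it stands now, and turn the dial clockwise until its white pointer line is on the one long mark of the scale. Only after both, press the raised sprung lever all the way down over the capsule until it latches and stays down by itself. Leave everything else standing where it is, the other two capsules and the cup on the drip tray included.

Things in the scene. Friction and masses are not known exactly. Their poses are not given: they have to be found in the camera images.
- machine: Capsule coffee machine, fixed, 360 x 120 mm, dark body, flat aluminium top (deck) 150 mm above the desk. Origin on the desk under its middle; x runs from front to rear, y to its left. Front end (spout, drip tray with cup) at x -155 mm, rear of the water tank at x 205 mm. Only the lever, its 198 mm high hinge ears (x 50, y +-46 mm) and the dial stand above the deck.
- well (a point): Centre of the floor of the round well in the deck, at x -80, y 0, z 128 mm of the machine. The well is 47 mm in diameter and 22 mm deep (its mouth is level with the deck); a seated tall capsule stands 20 mm proud of the deck.
- capsule_tall: The tallest of three plain aluminium capsules standing on the dark board: 42 mm high, a 32 mm diameter cylinder with a 38 mm diameter, 4 mm high flange as its foot. Origin at the centre of its underside, z up.
- capsule_short: Short capsule on the same board, a bystander: 22 mm high, 32 mm in diameter, foot flange 38 mm. Origin at the centre of its underside.
- capsule_wide: Wide low capsule on the same board, a bystander: 26 mm high, 48 mm in diameter, foot flange 54 mm. Origin at the centre of its underside.
- board: Fixed dark wooden board 240 x 100 mm, 12 mm thick, on which the three capsules stand about 75 mm apart in a row along its x. Origin at the centre of its underside; x along its length.
- dial (a joint): Angle of the dial on the rear of the deck, in rad: grows clockwise seen from above, 0 to 2.8. It starts between 0.4 and 1.1; the pointer is on the long mark of the scale at 1.75 (short marks every 0.35).
- dial_grip (a point): On the dial's vertical axis (x 112, y 0 mm of the machine), 37 mm above the deck. The grip is an upright black bar 42 mm long, 14 mm thick, its top 44 mm above the deck, standing 30 mm high on a 44 mm disc over a 68 mm base plate 6 mm thick. Site x axis lies along the bar; the white pointer line on top is on its -x half.
- dial_mark (a point): Middle of the long black mark (20 mm long, 4.5 mm wide) of the scale, on the deck, 47 mm from the dial's axis.
- lever (a joint): Angle of the sprung lever in rad: 0 fully raised (75 degrees above level, leaning to the machine's front), 1.309 fully down (level). A spring pushes it up (up to about 11 N at the plate); past about 1.24 a detent pulls it home and holds it there.
- lever_hinge (a point): Centre of the lever's hinge axis (along the machine's y), at x 50, z 182 mm of the machine. The lever runs 165 mm from it towards the front and, raised, its end is about 345 mm above the desk.
- lever_press (a point): Where to press: on the upper (rear when raised) face of the lever's black plate, 140 mm from the hinge axis. Its z axis is normal to that face, its -x axis points out along the lever. The plate is 76 mm wide, 8 mm thick and spans 100 to 165 mm from the hinge axis; two 8 mm wide steel arms at y +-32 mm carry it.
- cup: White espresso cup, 60 mm in diameter, 55 mm high, on the drip tray under the spout; bystander. Origin at the centre of its underside.
- syrup: Amber syrup bottle, 58 mm in diameter, 220 mm high, close beside the machine's left side; bystander. Origin under its centre.
- jar: White jar with a wooden lid, 68 mm in diameter, 130 mm high, close behind the board; bystander. Origin under its centre.
- moka: Aluminium moka pot, 86 mm in diameter, 158 mm high, with a black handle 75 mm out at its +y, close beside the machine's right side; bystander. Origin under its centre.
- penpot: Dark round pen pot, 72 mm in diameter, 165 mm high with its pens; bystander. Origin under its centre.
Things that resemble listed ones, but are neither listed nor needed, are in the scene too. What is shaped like the capsule_tall but blue is not meant.

How it is judged:
By the outcome, as a careful person would: the job done as asked, in the order asked, and still so for the second after the job is handed in, with the robot touching nothing.
It also fails if it takes over 59 s, if anything falls off the work surface, if the arm or the gripper's body presses on something with over 40 N, if the wrist force passes 120 N, or if a joint passes its speed limit or range.

ROBOT

A 6-joint arm with a two-finger parallel gripper is mounted at the origin on the work surface. World frame = base frame: x ahead of the robot, y to its left, z up, the work surface at z = 0. Lengths are in mm, angles in rad, forces in N, time in s.
With the tool pointing down it reaches from about 250 to 775 mm from the base axis. Payload 4 kg.
Tool frame: the origin (TCP) lies between the finger pads; the fingertips stand 19 mm ahead of it and the grasp point (between the pads) is the TCP; x points along the fingers, y is the direction in which the jaws open and shut, and the axes are right-handed (so a half turn about x gives the same grasp; the last joint's range is limited). The gripper opens to 85 mm and grips with 20 to 120 N. Pads are 22 mm wide; open, the fingers measure 114 mm over their backs; the gripper's body (76 mm by 85 mm) begins 54 mm behind the grasp point. The pads swing forward as they close: fully open they stand 13 mm farther back than shut.
Start: joints at [1.033, 0.087, 1.371, -0, 1.684, -0.103], TCP at [231.686, 498.836, 250.341] pointing down, gripper open.
Joint ranges: [-3.1, 3.1], [-0.76, 2.03], [0.27, 2.55], [-1.08, 4.22], [0.17, 2.65], [-2.57, 2.57]. Speed limits (rad/s): [2.79, 2.79, 3.14, 3.14, 3.14, 3.14].

INTERFACE

Orientations are given as a 3x3 rotation matrix whose columns are the frame's x, y, z axes.
In Python, from bench import monitor, imaging, workorder gives the robot as it stands.
- The arm moves only by the tool servo_tool, never from a script. Its argument "motion" is a list that holds one entry, the list of rows, each a list of 7 numbers: the turn, a rotation vector about the tool's x, y, z in units of 10 degrees (1.0 is 10 degrees), then the shift along the tool's x, y, z in units of 25 mm (1.0 is 25 mm), then the gripper command: -1 is fully open, 1 is shut, values between are in proportion. A call has exactly 10 rows; each row is the pose to reach, as a shift and turn from the pose commanded when the call began, along the tool's axes at that moment; what a row does not reach only later rows make up. A row lasts 1/8 s, in which the tool goes at most 62.5 mm and 10.7 degrees, less where a joint would pass 70% of its speed; a pose out of reach is approached as far as the arm can. A call with a gripper value outside its range is refused whole. The fingers move at their own pace and stop on an object; the grip force is fixed at half the most. Time passes only in rows, so rows that repeat a pose let the fingers close, or fill a call up. It gives the time, the measured TCP pose, the force and the opening at its end, in the units of the state.
- monitor.get_state(): the state, without advancing time (a new reading comes with each control period).
- imaging.get_image(name): name is "side" or "top"; returns the picture (384x512x3 uint8, blue, green, red); there is no depth.
- imaging.camera_params(name): a dict with "fx", "fy", "cx", "cy" (pixels), "T" (4x4, takes a point from camera to world coordinates). Camera axes: x right, y down, z forward; pixel columns grow to the right and rows downward; lengths in mm; the calibration is good to about 2 mm. A picture is of the moment at which its call begins. camera_params takes no time and is no camera call.
- workorder.close_job(): hands the job in, once; it reports no verdict.
The state is a dict: "time": time; "q": joint angles; "qd": joint speeds; "joint_torque": joint torques, N m; "position": TCP position; "eef_rot": TCP orientation; "contact_force": force on the tool from outside, world axes, zero at the start; "ft_torque": the same for the moment, N m; "finger_gap": opening from 0.0 (shut) to 1.0 (fully open).
Only numpy, scipy, OpenCV 4.12 (cv2) and the standard library are available. Lean on these libraries where they do the work, as an engineer would, in place of code of your own. Each camera call takes 0.05 s, during which the arm holds its last target. There are 200 camera calls.

## Working session

There is one attempt and no reset: what is moved stays moved. The work goes in short steps, Python scripts to look and compute and a tool call to move; the robot and the scene stay as the last step left them, time stands still between calls to the robot, and variables do not carry over. Pictures are saved under pics/ and viewed, about 8 in all and at most 12, crops included, and the job is handed in when it is done.

Besides the shell and the picture viewer there is one more tool, called after "Call:" by a JSON object that holds its "method" and its "body". servo_tool: Moves the arm, as the interface text tells. Its arguments: {"type":"object","properties":{"motion":{"type":"array","items":{"type":"array","items":{"type":"array","items":{"type":"number"}}}}},"required":["motion"]}

```bash
ls; mkdir -p pics
python3 - <<'E'
from bench import monitor, imaging
import cv2, numpy as np
s=monitor.get_state(); print({k:np.round(v,3).tolist() for k,v in s.items()})
for n in("top","side"):
    im=imaging.get_image(n); cv2.imwrite(f"pics/{n}0.png",im); p=imaging.camera_params(n); print(n,p["fx"],p["fy"],p["cx"],p["cy"],np.round(p["T"],4).tolist())
a=cv2.imread("pics/top0.png");b=cv2.imread("pics/side0.png")
E
```

```text
pics
{'time': 0.0, 'q': [1.033, 0.088, 1.372, -0.0, 1.684, -0.103], 'qd': [-0.001, -0.001, 0.0, -0.003, -0.001, -0.0], 'joint_torque': [0.0, -35.186, -31.328, -0.0, 0.011, -0.0], 'position': [231.433, 498.422, 249.115], 'eef_rot': [[-0.001, 0.421, 0.907], [-0.002, 0.907, -0.421], [-1.0, -0.002, -0.0]], 'contact_force': [1.568, -0.552, 0.34], 'ft_torque': [-0.023, 0.005, -0.067], 'finger_gap': 0.999}
top 395.3695677613197 395.3695677613197 253.31102605470443 191.2293016781474 [[0.0177, -0.9915, 0.1287, 386.9908], [-0.9998, -0.0163, 0.0121, -2.1218], [-0.0099, -0.1289, -0.9916, 1390.3136], [0.0, 0.0, 0.0, 1.0]]
side 457.50081506081625 457.50081506081625 256.6502993012592 191.48425198402234 [[-0.9401, 0.243, -0.2392, 850.0139], [0.3404, 0.7071, -0.6198, 815.6481], [0.0186, -0.6641, -0.7474, 1147.6618], [0.0, 0.0, 0.0, 1.0]]
```

View pics/top0.png

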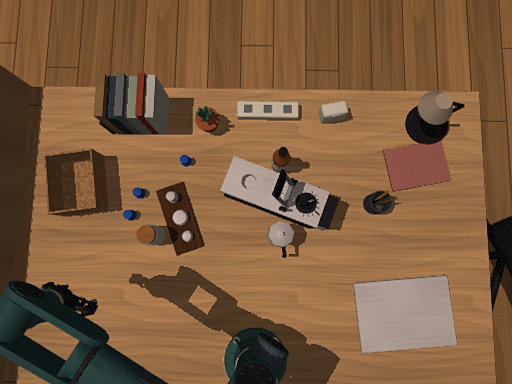

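View pics/side0.png

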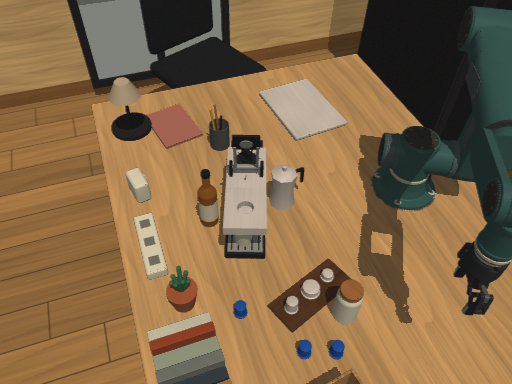

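The top view shows the machine with its well near (249,182), the lever at (287,188) and the dial at (307,204). The board is at (180,218) with capsules at (172,197), (180,217) and (187,237). Blue decoys are at (186,160), (138,193) and (129,215). The tall capsule is one of the two small aluminium ones on the board, so I'll check that in a close crop.

Run:
```python
import cv2, numpy as np
a=cv2.imread("pics/top0.png");b=cv2.imread("pics/side0.png")
c=lambda im,x,y,w,h:cv2.resize(im[y:y+h,x:x+w],(400,300),interpolation=cv2.INTER_CUBIC)
g=np.vstack([np.hstack([c(a,150,180,80,60+0),c(a,215,150,128,96)]),np.hstack([c(b,265,250,100,75),c(b,205,130,128,96)])])
cv2.imwrite("pics/crop1.png",g)
```

```text
(no output)
```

View pics/crop1.png

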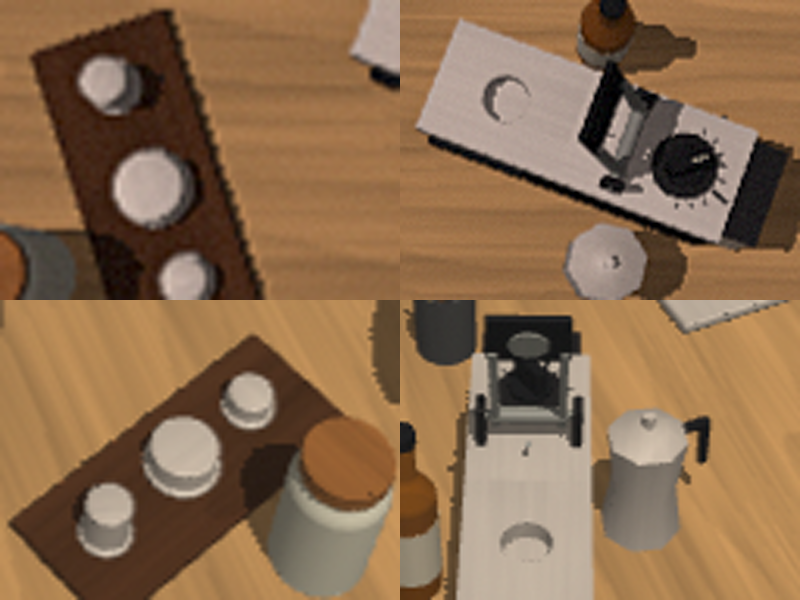

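The top-left capsule in the crop, at top (172,197) and side (291,305), is the tall one. The short one is at top (187,237) and the wide one in the middle. The dial pointer points right and slightly up. The long mark is to its lower right at about (317,212), roughly 65-70° clockwise. Next I'll measure these positions.

```bash
cat > h.py <<'E'
import cv2, numpy as np
from bench import imaging, monitor
P={n:imaging.camera_params(n) for n in("top","side")}
def ray(n,uv):
    p=P[n];d=np.array([(uv[0]-p["cx"])/p["fx"],(uv[1]-p["cy"])/p["fy"],1.]);T=np.array(p["T"]);return T[:3,3],T[:3,:3]@d
def onz(n,uv,z):
    o,d=ray(n,uv);return o+d*(z-o[2])/d[2]
def proj(n,X):
    p=P[n];c=np.linalg.inv(np.array(p["T"]))@np.append(X,1);return p["fx"]*c[0]/c[2]+p["cx"],p["fy"]*c[1]/c[2]+p["cy"]
def tri(a,b):
    (o,d),(q,e)=ray("top",a),ray("side",b);t=np.linalg.lstsq(np.c_[d,-e],q-o,rcond=None)[0];A,B=o+d*t[0],q+e*t[1];return (A+B)/2,np.linalg.norm(A-B)
E
cat > m.py <<'E'
from h import *
a=cv2.imread("pics/top0.png");b=cv2.imread("pics/side0.png")
def blobs(im,x,y,w,h,th):
    g=im[y:y+h,x:x+w]; hsv=cv2.cvtColor(g,cv2.COLOR_BGR2HSV)
    m=((hsv[...,2]>th)&(hsv[...,1]<60)).astype(np.uint8); n,l,s,c=cv2.connectedComponentsWithStats(m)
    return [(l==i,s[i],c[i]+[x,y]) for i in range(1,n) if s[i,4]>15]
for n,im,r in(("top",a,(155,185,50,60)),("side",b,(265,255,80,70))):
    for th in(110,150):
        for m,s,c in blobs(im,*r,th): print(n,th,s,np.round(c,1))
# deck
m,s,c=max(blobs(a,212,150,130,90,110),key=lambda t:t[1][4])
pts=np.argwhere(m)[:,::-1]+[212,150]
W=np.array([onz("top",p,150)[:2] for p in pts],np.float32)
r=cv2.minAreaRect(W);bx=cv2.boxPoints(r);print("deck",s,r,bx.round(1).tolist())
print("well",onz("top",(249.6,182),150))
E
python3 m.py
```

```text
top 110 [11  6  9 12 71] [170.2 195.8]
top 110 [ 18  25  14  16 159] [179.3 216.9]
top 110 [27 46  9 11 77] [186.3 235.8]
top 150 [11  7  9  9 58] [169.9 195.7]
top 150 [ 18  26  13  13 141] [179.  216.9]
top 150 [27 46  9 10 63] [186.2 235.6]
side 110 [ 55  13  13  14 132] [326.9 274.9]
side 110 [ 36  24  19  20 291] [310.5 288.9]
side 110 [ 20  41  13  18 184] [291.7 304.7]
side 110 [ 71  40   9  29 173] [340.9 310.9]
side 150 [ 56  14  12  13 102] [327.3 274.4]
side 150 [ 37  24  18  20 236] [310.9 287.9]
side 150 [22 41 11 11 95] [292.  300.9]
side 150 [75 43  5  7 17] [342.2 300.8]
side 150 [21 52 12  7 23] [292.2 311.4]
deck [   8    6  109   72 2702] ((548.75732421875, -53.89198303222656), (324.9889831542969, 120.93928527832031), 69.90947723388672) [[436.1000061035156, -185.6999969482422], [549.7000122070312, -227.3000030517578], [661.4000244140625, 77.9000015258789], [547.7999877929688, 119.5]]
well [577.29647871  25.34211389 150.        ]
```

Run:
```python
from h import *
for t,s in(((169.9,195.7),(292,300.9)),):
    print(tri(t,s),onz("top",t,54),onz("side",s,54))
for t,s in (((179,216.9),(310.9,286)),((186.2,235.6),(327.3,273.8))): print(onz("top",t,36),onz("side",s,36))
print("well side",onz("side",(245.3,206.8),150))
a=cv2.imread("pics/top0.png");b=cv2.imread("pics/side0.png")
c=lambda im,x,y:cv2.resize(im[y:y+30,x:x+40],(400,300),interpolation=cv2.INTER_CUBIC)
cv2.imwrite("pics/crop2.png",np.vstack([np.hstack([c(a,230,167),c(a,290,190)]),np.hstack([c(b,225,192),c(a,150,182)])]))
```

```text
(array([541.30717302, 299.77093855,  47.49090712]), np.float64(0.41883028630453406)) [540.37835355 298.41124301  54.        ] [543.315173 302.7212    54.      ]
[469.7447146 267.8739281  36.       ] [471.46276135 269.7541752   36.        ]
[406.42642206 240.59949465  36.        ] [411.72138922 249.58749275  36.        ]
well side [580.8810673   32.48580767 150.        ]
```

View pics/crop2.png

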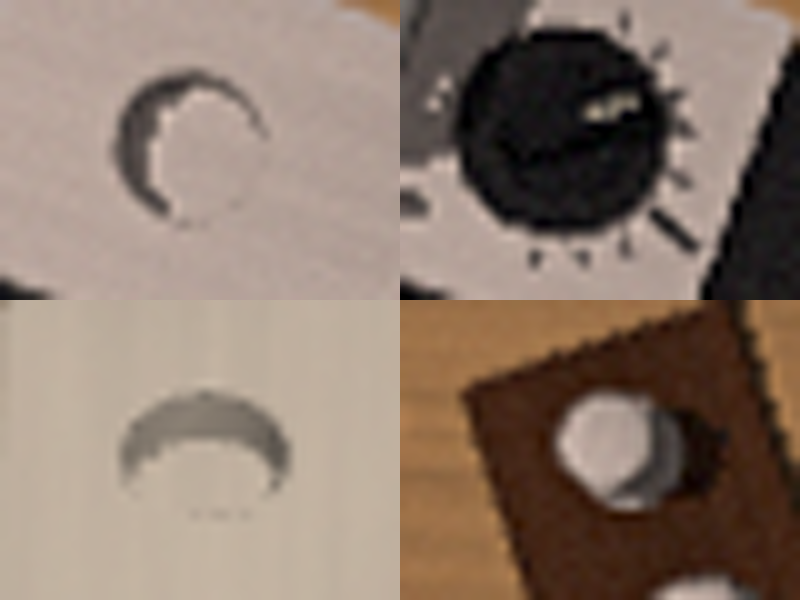

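Run:
```python
from h import *
t,s=(169.65,195.05),(291.7,300.85)
print("tall",tri(t,s),onz("top",t,54),onz("side",s,54))
wt,ws=onz("top",(248.7,181.35),150),onz("side",(245.05,206.95),150)
print("well",wt,ws,tri((248.7,181.35),(245.05,206.95)))
d=onz("top",(305.85,202.75),156);print("dial",d, "dist",np.linalg.norm((d-wt)[:2]))
ax=(d-wt)[:2];ax/=np.linalg.norm(ax);print("axis deg",np.degrees(np.arctan2(ax[1],ax[0])))
p=[onz("top",q,194) for q in((308.35,200.85),(310.85,200.05),(313.35,199.35))];mk=onz("top",(316.95,212.55),150)
ang=lambda v:np.degrees(np.arctan2(v[1],v[0]))
print("pointer",ang(p[1]-d),ang(p[2]-p[0]),"mark",ang(mk-d),np.linalg.norm((mk-d)[:2]))
```

```text
tall (array([542.96821525, 300.3473439 ,  49.91369986]), np.float64(0.23818900367806614)) [542.59569975 299.36615763  54.        ] [544.00775365 302.32369481  54.        ]
well [579.33693442  28.23847631 150.        ] [581.72912057  32.77678397 150.        ] (array([580.21352482,  28.37309321, 144.38365184]), np.float64(0.012502618776902747))
dial [ 513.49345504 -152.22762096  156.        ] dist 192.10251440250005
axis deg -110.04461653132522
pointer -66.42622522768055 -72.32405176126493 mark -129.89442350941832 46.28969058796796
```

Call:
{"method": "servo_tool", "body": {"motion": [[[0,0,0,0,-0.3,2,-1],[0,0,0,0,-0.6,4,-1],[0,0,0,0,-0.9,6.4,-1],[0,0,0,0,-1.2,8.8,-1],[0,0,0,0,-1.5,11.2,-1],[0,0,0,1,-1.8,13.4,-1],[0,0,0,2.5,-1.944,14.64,-1],[0,0,0,4,-1.944,14.64,-1],[0,0,0,4.8,-1.944,14.64,-1],[0,0,0,4.8,-1.944,14.64,-1]]]}}

```text
time: 1.35
position: [541.6, 299.7, 127.0]
eef_rot: [[-0.006, 0.422, 0.907], [-0.003, 0.907, -0.422], [-1.0, -0.005, -0.004]]
contact_force: [-0.7, -1.0, -1.4]
finger_gap: 1.001
```

Run:
```python
from h import *
s=monitor.get_state();print(s["position"])
t=imaging.get_image("top");b=imaging.get_image("side")
print(proj("side",s["position"]),proj("top",s["position"]))
c=lambda im,x,y:cv2.resize(im[y:y+90,x:x+60],(400,600),interpolation=cv2.INTER_CUBIC)
cv2.imwrite("pics/g1.png",np.hstack([c(t,140,150),c(b,262,235)]))
```

```text
[541.61142065 299.73105585 127.00614427]
(np.float64(294.3661603888659), np.float64(285.6683662584146)) (np.float64(164.55350858468438), np.float64(192.65282742357218))
```

View pics/g1.png

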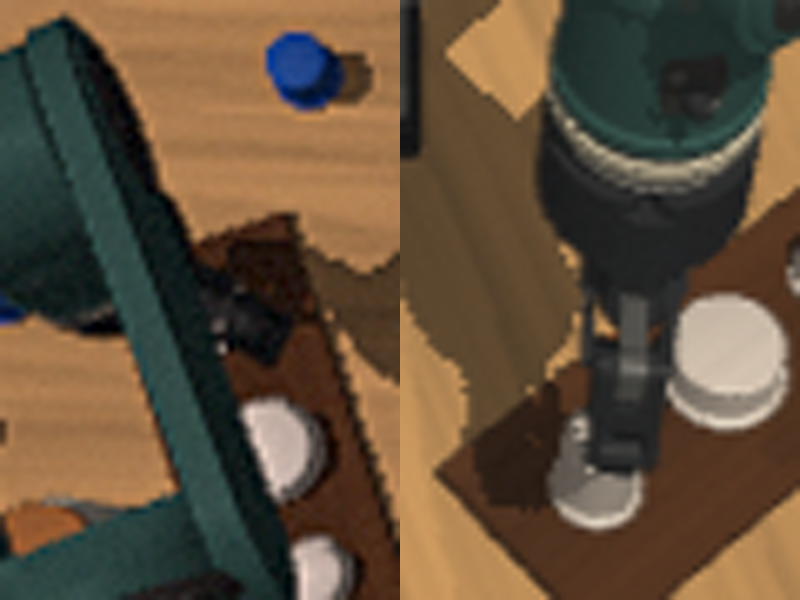

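Call:
{"method": "servo_tool", "body": {"motion": [[[0,0,0,0.8,0.06,0.04,-1],[0,0,0,1.6,0.06,0.04,-1],[0,0,0,2.4,0.06,0.04,-1],[0,0,0,2.85,0.06,0.04,-1],[0,0,0,2.85,0.06,0.04,-1],[0,0,0,2.85,0.06,0.04,0.2],[0,0,0,2.85,0.06,0.04,0.6],[0,0,0,2.85,0.06,0.04,1],[0,0,0,2.85,0.06,0.04,1],[0,0,0,2.85,0.06,0.04,1]]]}}

```text
time: 2.7
position: [545.5, 301.9, 60.4]
eef_rot: [[0.002, 0.421, 0.907], [0.001, 0.907, -0.421], [-1.0, 0.002, 0.002]]
contact_force: [0.3, 0.1, 4.6]
finger_gap: 0.343
```

Call:
{"method": "servo_tool", "body": {"motion": [[[0,0,0,0,0,0,1],[0,0,0,0,0,0,1],[0,0,0,-1,0,0,1],[0,0,0,-3,0,0,1],[0,0,0,-5,0,0,1],[0,0,0,-6.4,0,0,1],[0,0,0,-6.4,0,0,1],[0,0,0,-6.4,0,0,1],[0,0,0,-6.4,0,0,1],[0,0,0,-6.4,0,0,1]]]}}

```text
time: 3.95
position: [544.1, 301.2, 217.1]
eef_rot: [[-0.003, 0.421, 0.907], [-0.001, 0.907, -0.421], [-1.0, -0.003, -0.002]]
contact_force: [0.4, -0.6, -0.3]
finger_gap: 0.34
```

Run:
```python
from h import *
s=monitor.get_state();print(s["position"],s["finger_gap"])
X=s["position"]
b=imaging.get_image("side")
u,v=proj("side",X);x,y=int(u)-30,int(v)-25
print(u,v,x,y,[np.round(proj("side",X-[0,0,k]),1) for k in(6,27,48)])
cv2.imwrite("pics/g2.png",cv2.resize(b[y:y+60,x:x+60],(600,600),interpolation=cv2.INTER_CUBIC))
```

```text
[544.10742718 301.24410368 217.05009103] 0.3400591468262073
296.68629651411254 267.1807375552736 266 242 [array([296.5, 268.5]), array([295.7, 273.2]), array([295. , 277.7])]
```

View pics/g2.png

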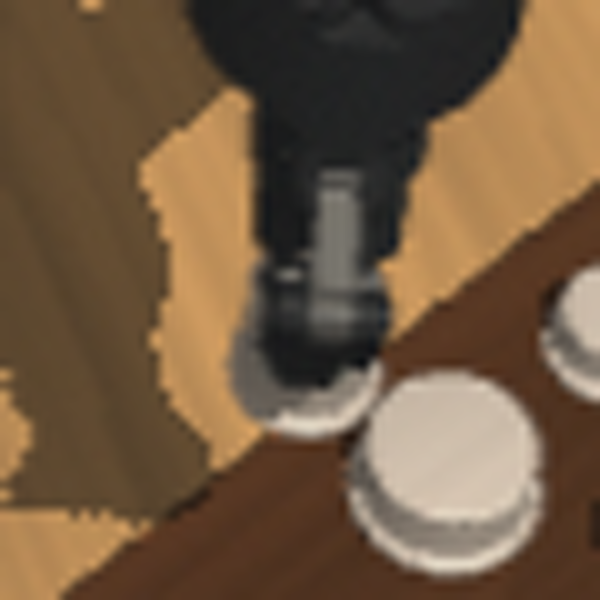

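Call:
{"method": "servo_tool", "body": {"motion": [[[0,0,0,-0.4,-1,0.6,1],[0,0,0,-0.4,-2.5,1.6,1],[0,0,0,-0.4,-4.2,2.7,1],[0,0,0,-0.4,-5.9,3.8,1],[0,0,0,-0.4,-7.4,4.8,1],[0,0,0,-0.4,-8.5,5.5,1],[0,0,0,-0.4,-9.15,5.93,1],[0,0,0,-0.4,-9.15,5.93,1],[0,0,0,-0.4,-9.15,5.93,1],[0,0,0,-0.4,-9.15,5.93,1]]]}}

```text
time: 5.25
position: [582.7, 33.0, 229.1]
eef_rot: [[0.0, 0.419, 0.908], [0.0, 0.908, -0.419], [-1.0, 0.0, -0.0]]
contact_force: [-0.5, 0.9, -0.2]
finger_gap: 0.339
```

Run:
```python
from h import *
s=monitor.get_state();print(s["position"],s["finger_gap"])
X=s["position"]
b=imaging.get_image("side");t=imaging.get_image("top")
print(proj("side",X-[0,0,48]))
c=lambda im,x,y:cv2.resize(im[y:y+60,x:x+40],(400,600),interpolation=cv2.INTER_CUBIC)
cv2.imwrite("pics/g3.png",np.hstack([c(t,225,155),c(b,225,170)]))
```

```text
[582.69492144  32.95760435 229.08523258] 0.338706896728651
(np.float64(244.73803347024534), np.float64(199.93958806259158))
```

View pics/g3.png

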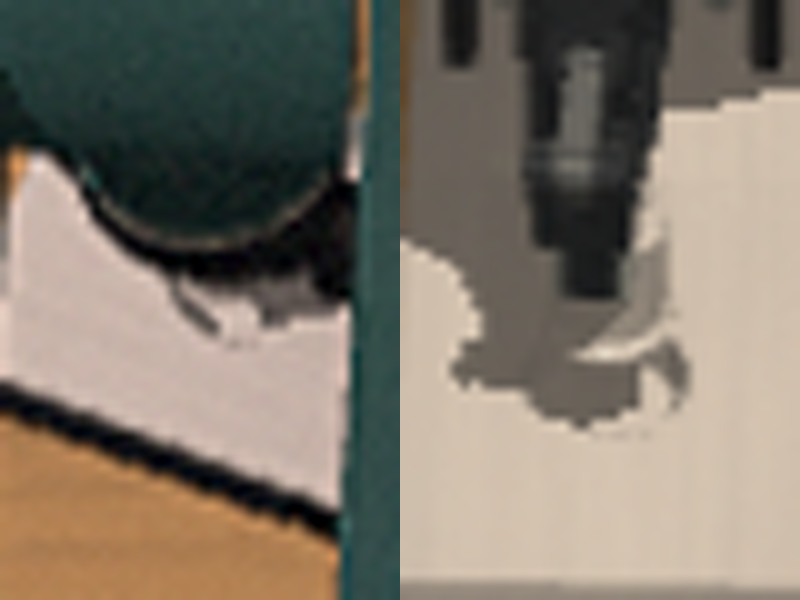

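Call:
{"method": "servo_tool", "body": {"motion": [[[0,0,0,0,-0.06,-0.02,1],[0,0,0,0.3,-0.06,-0.02,1],[0,0,0,0.7,-0.06,-0.02,1],[0,0,0,1.0,-0.06,-0.02,1],[0,0,0,1.3,-0.06,-0.02,1],[0,0,0,1.6,-0.06,-0.02,1],[0,0,0,1.85,-0.06,-0.02,1],[0,0,0,2.04,-0.06,-0.02,1],[0,0,0,2.04,-0.06,-0.02,1],[0,0,0,2.04,-0.06,-0.02,1]]]}}

```text
time: 6.6
position: [581.9, 30.5, 178.4]
eef_rot: [[0.001, 0.421, 0.907], [0.0, 0.907, -0.421], [-1.0, 0.0, 0.001]]
contact_force: [-0.7, -1.0, 0.2]
finger_gap: 0.341
```

Call:
{"method": "servo_tool", "body": {"motion": [[[0,0,0,0.08,0,0,1],[0,0,0,0.08,0,0,1],[0,0,0,0.08,0,0,0.2],[0,0,0,0.08,0,0,0],[0,0,0,0.08,0,0,0],[0,0,0,-0.5,0,0,0],[0,0,0,-1.5,0,0,0],[0,0,0,-3,0,0,0],[0,0,0,-5,0,0,0],[0,0,0,-6,0,0,0]]]}}

```text
time: 7.85
position: [582.3, 30.4, 333.3]
eef_rot: [[0.007, 0.421, 0.907], [-0.0, 0.907, -0.421], [-1.0, 0.003, 0.006]]
contact_force: [0.3, 1.0, 0.1]
finger_gap: 0.501
```

Call:
{"method": "servo_tool", "body": {"motion": [[[0,0,0,-1.5,0,0,0],[0,0,0,-2.9,0,0,0],[0.8,0,0,-2.9,-1.5,0.1,0],[1.6,0,0,-2.9,-3.2,0.25,0],[2.4,0,0,-2.9,-5,0.4,0],[3.2,0,0,-2.9,-6.6,0.5,0],[4,0,0,-2.9,-7.64,0.61,0],[4.4,0,0,-2.9,-7.64,0.61,0],[4.4,0,0,-1.5,-7.64,0.61,0],[4.4,0,0,0.5,-7.64,0.61,0]]]}}

```text
time: 9.1
position: [515.9, -149.7, 318.0]
eef_rot: [[0.007, 0.933, 0.359], [-0.003, 0.359, -0.933], [-1.0, 0.005, 0.005]]
contact_force: [1.5, 0.9, 0.2]
finger_gap: 0.499
```

Run:
```python
from h import *
s=monitor.get_state();print(s["position"],s["finger_gap"],np.round(s["q"],2))
X=s["position"]
b=imaging.get_image("side");t=imaging.get_image("top")
print(proj("side",X),proj("top",X))
print(proj("side",[515.3,-149.5,194]))
cv2.imwrite("pics/t4.png",t);cv2.imwrite("pics/s4.png",b)
c=lambda im,x,y:cv2.resize(im[y:y+120,x:x+80],(400,600),interpolation=cv2.INTER_CUBIC)
cv2.imwrite("pics/g4.png",np.hstack([c(t,235,130),c(b,205,110)]))
```

```text
[ 515.86879379 -149.74233213  318.0219315 ] 0.49857601835494264 [-0.39  0.05  1.28  0.    1.81 -0.76]
(np.float64(246.1000228574129), np.float64(116.47954182192483)) (np.float64(312.1774294899917), np.float64(195.9269659310002))
(np.float64(246.24861565307717), np.float64(148.57538319493247))
```

View pics/g4.png

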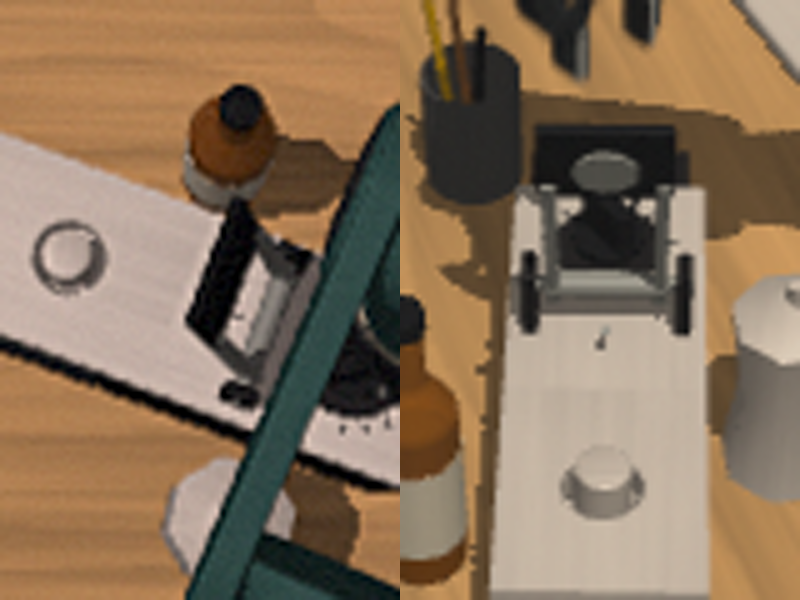

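The capsule is seated in the well, at side-crop (602,480) and top-crop (70,255). Next I go down onto the dial bar and close.

Call:
{"method": "servo_tool", "body": {"motion": [[[0,0,0,1.5,0,0,0],[0,0,0,3,0,0,0],[0,0,0,4.2,0,0,0],[0,0,0,4.8,0,0,0],[0,0,0,5.1,0,0,0],[0,0,0,5.1,0,0,0],[0,0,0,5.1,0,0,0.4],[0,0,0,5.1,0,0,1],[0,0,0,5.1,0,0,1],[0,0,0,5.1,0,0,1]]]}}

```text
time: 10.45
position: [514.3, -150.5, 189.8]
eef_rot: [[-0.001, 0.933, 0.359], [-0.003, 0.359, -0.933], [-1.0, -0.002, 0.003]]
contact_force: [-4.7, -2.8, 4.6]
finger_gap: 0.148
```

Call:
{"method": "servo_tool", "body": {"motion": [[[0.8,0,0,0,-0.04,0,1],[1.7,0,0,0,-0.04,0,1],[2.6,0,0,0,-0.04,0,1],[3.5,0,0,0,-0.04,0,1],[4.4,0,0,0,-0.04,0,1],[5.2,0,0,0,-0.04,0,1],[5.8,0,0,0,-0.04,0,1],[6.11,0,0,0,-0.04,0,1],[6.11,0,0,0,-0.04,0,1],[6.11,0,0,0,-0.04,0,1]]]}}

```text
time: 11.7
position: [514.4, -150.6, 189.8]
eef_rot: [[0.002, 0.766, -0.643], [-0.003, -0.643, -0.766], [-1.0, 0.003, 0.001]]
contact_force: [-2.8, -3.1, 6.3]
finger_gap: 0.15
```

Call:
{"method": "servo_tool", "body": {"motion": [[[0,0,0,0,0,0,0.3],[0,0,0,0,0,0,0],[0,0,0,0,0,0,0],[0,0,0,-1,0,0,0],[0,0,0,-3,0,0,0],[0,0,0,-5.4,0,0,0],[0,0,0,-7.5,0,0,0.5],[-0.7,0,0,-8,-2.2,0.9,1],[-1.4,0,0,-8,-4.5,1.8,1],[-2,0,0,-8,-6.8,2.7,1]]]}}

```text
time: 12.95
position: [339.1, -91.3, 388.1]
eef_rot: [[0.0, 0.941, -0.338], [0.0, -0.338, -0.941], [-1.0, 0.0, -0.0]]
contact_force: [-1.3, 0.3, 0.2]
finger_gap: -0.001
```

Run:
```python
from h import *
s=monitor.get_state();print(s["position"],s["finger_gap"],s["eef_rot"].round(3) if hasattr(s["eef_rot"],"round") else s["eef_rot"])
b=imaging.get_image("side");t=imaging.get_image("top")
cv2.imwrite("pics/t5.png",t);cv2.imwrite("pics/s5.png",b)
c=lambda im,x,y:cv2.resize(im[y:y+40,x:x+40],(400,400),interpolation=cv2.INTER_CUBIC)
cv2.imwrite("pics/g5.png",np.hstack([c(t,287,182),c(b,225,125)]))
```

```text
[339.10387545 -91.2640056  388.09993666] -0.0007975004086757649 [[ 0.     0.941 -0.338]
 [ 0.    -0.338 -0.941]
 [-1.     0.    -0.   ]]
```

View pics/g5.png

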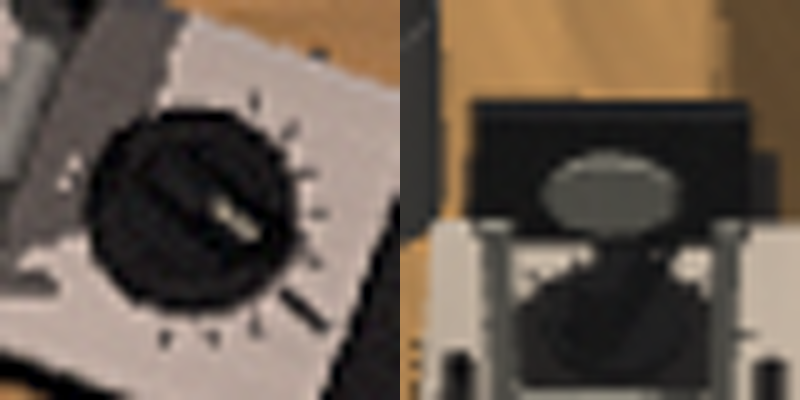

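Run:
```python
from h import *
g=cv2.imread("pics/t5.png")[182:222,287:327].astype(int)
ang=lambda v:np.degrees(np.arctan2(v[1],v[0]))
# pointer: bright pixels inside the dial disc, weighted
br=g.sum(2)-150;yy,xx=np.mgrid[0:40,0:40]
w=np.where((np.hypot(xx-18.7,yy-20.6)<8.5)&(br>0),br,0)
cu,cv=(w*xx).sum()/w.sum(),(w*yy).sum()/w.sum()
q=np.argwhere(w>0);pw=np.array([onz("top",(287+b,182+a),194)[:2] for a,b in q]);ww=w[w>0]
m=(pw*ww[:,None]).sum(0)/ww.sum();C=((pw-m)*ww[:,None]).T@(pw-m);e=np.linalg.eigh(C)[1][:,1]
print(len(q),cu,cv,m,"line dir",ang(e),ang(-e))
d=onz("top",(287+19.1-.45,182+21.0-.45),156);d0=np.array([513.49,-152.23])
mk=onz("top",(287+30.4-.45,182+31-.45),150)
m1,m2=onz("top",(287+28.5,182+29.2),150),onz("top",(287+32.2,182+32.8),150)
print("dial",d,"pointer from axis",ang(m-d[:2]),ang(m-d0),np.linalg.norm(m-d0),"mark",ang((mk-d)[:2]),ang(mk[:2]-d0),"dir",ang(m2-m1))
```

```text
11 23.018611309949893 21.589119541875448 [ 507.25229714 -160.23943947] line dir 50.77548553569184 -129.22451446430816
dial [ 514.11248526 -151.60163438  156.        ] pointer from axis -128.4567789856474 -127.911242189251 10.151849960680517 mark -129.98364016584108 -129.8930309660226 dir -133.89190232063658
```

Call:
{"method": "servo_tool", "body": {"motion": [[[0,0,0,0,1.2,-0.4,1],[0,0,0,0,2.6,-0.9,1],[0,0,0,0,4,-1.4,1],[0,0,0,0,5.4,-1.9,1],[0,0,0,0,6.6,-2.3,1],[0,0,0,0,7.38,-2.5,1],[0,0,0,0.5,7.38,-2.5,1],[0,0,0,1.4,7.38,-2.5,1],[0,0,0,2.04,7.38,-2.5,1],[0,0,0,2.04,7.38,-2.5,1]]]}}

```text
time: 14.3
position: [534.3, -96.2, 335.0]
eef_rot: [[-0.004, 0.94, -0.342], [0.001, -0.342, -0.94], [-1.0, -0.004, 0.0]]
contact_force: [0.0, -0.3, 0.1]
finger_gap: 0.001
```

Run:
```python
from h import *
s=monitor.get_state();X=np.array(s["position"]);u=np.array([-.3428,-.9394]);v=np.array([.9394,-.3428]);d=X[:2]-[553.6,-45.2]
print(X,d@u,d@v,s["contact_force"],np.round(s["q"],2))
for th in np.radians([75,60,45,30,15,5,0]):   # TCP path: corner 11 ahead, tip 19 down
    x=50-140*np.cos(th)+4*np.sin(th)+11; z=182+140*np.sin(th)+4*np.cos(th)+19
    print(round(np.degrees(th)),round((x-d@u)/25,2),round((X[2]-z)/25,2))
```

```text
[534.34526063 -96.15334467 334.96452101] 54.466096635159865 -0.6210956082253652 [ 0.02157058 -0.29392459  0.09578836] [-0.28  0.07  1.22  0.    1.85  0.07]
75 -1.03 -0.09
60 -2.4 0.43
45 -3.59 1.29
30 -4.51 2.42
15 -5.11 3.75
5 -5.3 4.71
0 -5.34 5.2
```

Call:
{"method": "servo_tool", "body": {"motion": [[[0,0,0,0,0,-0.5,1],[0,0,0,0,0,-1,1],[0,0,0,0.1,0,-1.5,1],[0,0,0,0.25,0,-2,1],[0,0,0,0.43,0,-2.4,1],[0,0,0,0.7,0,-2.85,1],[0,0,0,1,0,-3.25,1],[0,0,0,1.3,0,-3.6,1],[0,0,0,1.7,0,-4,1],[0,0,0,2.1,0,-4.3,1]]]}}

```text
time: 15.55
position: [572.3, 4.3, 286.5]
eef_rot: [[0.003, 0.939, -0.343], [-0.002, -0.343, -0.939], [-1.0, 0.003, 0.001]]
contact_force: [-2.5, -5.5, 7.6]
finger_gap: -0.002
```

Call:
{"method": "servo_tool", "body": {"motion": [[[0,0,0,0.3,0,-0.2,1],[0,0,0,0.75,0,-0.45,1],[0,0,0,1.2,0,-0.67,1],[0,0,0,1.65,0,-0.81,1],[0,0,0,2.1,0,-0.92,1],[0,0,0,2.5,0,-0.99,1],[0,0,0,2.8,0,-1.03,1],[0,0,0,3.1,0,-1.04,1],[0,0,0,3.25,0,-1.04,1],[0,0,0,3.25,0,-1.04,1]]]}}

```text
time: 16.8
position: [580.7, 29.7, 205.2]
eef_rot: [[0.001, 0.94, -0.342], [0.001, -0.342, -0.94], [-1.0, 0.0, -0.001]]
contact_force: [-3.1, 1.4, 7.7]
finger_gap: -0.003
```

Call:
{"method": "servo_tool", "body": {"motion": [[[0,0,0,0.1,0,0,1],[0,0,0,0.15,0,0,1],[0,0,0,0.15,0,0,1],[0,0,0,0,0,0,1],[0,0,0,-0.5,0,0,1],[0,0,0,-1.5,0,0,1],[0,0,0,-3,0,0,1],[0,0,0,-5,0,0,1],[0,0,0,-7,0,0,1],[0,0,0,-7.5,-1,0,1]]]}}

```text
time: 18.05
position: [558.9, 37.2, 394.2]
eef_rot: [[0.006, 0.939, -0.343], [-0.0, -0.343, -0.939], [-1.0, 0.006, -0.002]]
contact_force: [-0.6, -0.3, -0.7]
finger_gap: 0.003
```

Call:
{"method": "servo_tool", "body": {"motion": [[[0,0,0,0,-1.5,0,1],[0,0,0,0,-3.5,0,1],[0,0,0,0,-5.5,0,1],[0,0,0,0,-7.5,0,1],[0,0,0,0,-8,0,1],[0,0,0,0,-8,0,1],[0,0,0,0,-8,0,1],[0,0,0,0,-8,0,1],[0,0,0,0,-8,0,1],[0,0,0,0,-8,0,1]]]}}

```text
time: 19.3
position: [369.9, 105.9, 390.6]
eef_rot: [[-0.001, 0.939, -0.343], [0.0, -0.343, -0.939], [-1.0, -0.001, 0.0]]
contact_force: [0.7, 1.2, 1.1]
finger_gap: 0.002
```

Run:
```python
from h import *
s=monitor.get_state();print(s["time"],s["position"],s["contact_force"])
b=imaging.get_image("side");t=imaging.get_image("top")
cv2.imwrite("pics/t6.png",t)
c=lambda im,x,y,w,h:cv2.resize(im[y:y+h,x:x+w],(400,600),interpolation=cv2.INTER_CUBIC)
cv2.imwrite("pics/g6.png",np.hstack([c(t,150,130,200,300*1)[:, :],c(b,190,110,160,240)]))
```

```text
19.3 [369.94665006 105.92839816 390.57448286] [0.7483663  1.18819261 1.10742139]
```

View pics/g6.png

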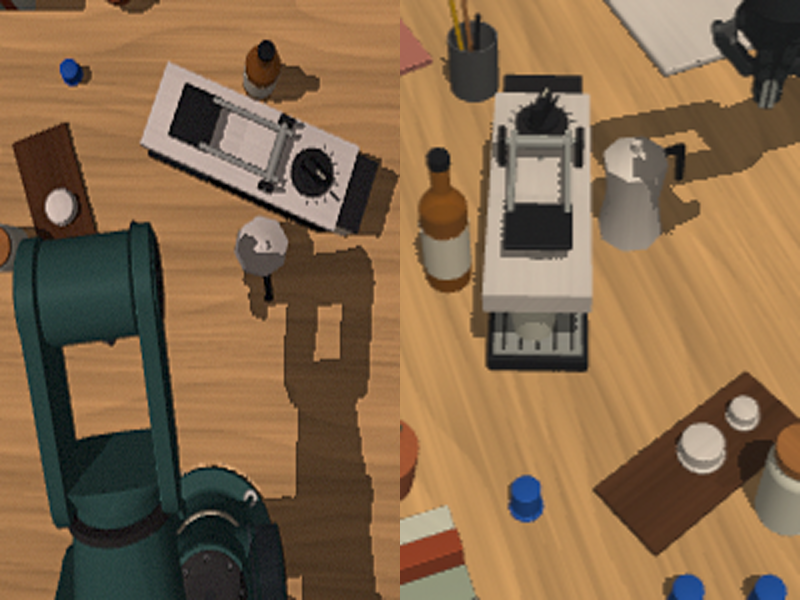

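The lever is down and stays down over the well (side-crop (540,225)). The dial pointer is still towards the long mark, and the other items stand where they were.

```bash
python3 -c "
from bench import workorder
print(workorder.close_job())"
```

```text
the job is handed in; nothing more can be done
None
```

The coffee machine is set up to brew, and I handed the job in after about 19 s on the robot's clock.

1. **Capsule:** the tall capsule stands foot down in the well. The camera view after release showed it seated.
2. **Dial:** I turned it clockwise by about 61°. My image measurements put the pointer between -127.9° and -129.2°, and the long mark at about -130°. The gripper's own reading when it let go was -130°. The disagreement of 1 to 2° is within the mark's half-width of about 2.7° and the measuring noise.
3. **Lever:** I pressed it to level last. The last view showed it still down more than a second after the gripper let go.

In that last view the short and wide capsules, syrup, moka pot, jar and pen pot stood where they were. The cup under the spout was hardly visible, so I didn't check it closely, but the arm never went near it. The highest force I read was about 10 N, while pressing the lever. The robot ended clear of everything.

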